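# Carriage onto the bent rod of a third-hand stand

## Task

Put the loose red-tabbed carriage onto the third-hand stand: thread it over the free end of the bent steel rod, slide it gently round the bend without forcing it (give way when it binds; it should never press on the rod or the stop with more than 12 N), and bring it fully home against the brass stop ring beside the post, then let go. Do not shove the rod or the stand, and leave the other things on the desk where they are.

Things in the scene. Friction and masses are not known exactly. Their poses are not given: they have to be found in the camera images.
- stand: Third-hand stand, fixed: grey round base 95 mm across, 20 mm high, dark post, and on it a grey clamp block 24 x 26 x 24 mm holding a bent round steel rod, 10 mm thick, its centre line level 110 mm above the desk. Origin: middle of the base's underside, z up. From the block the rod runs roughly along the stand's -y, then bends towards -x (clockwise from above). Nothing stands above the rod.
- rod_tip (a point): Centre of the rod's half-round free end (5 mm radius), on its centre line, 110 mm above the desk. Only the place counts: its axes turn freely and say nothing of the rod's direction. From here the rod is straight for 75 mm, then comes a level arc of 50 mm centre-line radius through 65 to 85 degrees (differs each time), then the kink and the limb with the stop. The rod holds still under 20 N.
- rod_stop (a point): Centre of the face of the brass stop ring (20 mm across, 10 mm thick) on the rod, 28 mm from the post's axis, 110 mm high. Axes as the stand's, not the rod's: from here the rod runs straight along about -y (turned up to 7 degrees either way about this point) for 63 to 91 mm, then has a kink (up to 9 degrees either way, in the level plane) where the bend begins; these differ each time.
- carriage: Loose carriage standing on the desk, 76 mm high, 0.11 to 0.18 kg: aluminium block 18 (x) x 26 (y) x 46 (z) mm with a 12 mm bore through it along x, dark steel foot 24 x 34 x 10 mm, small brass disc at +y, red thumb tab on top. Origin: middle of the underside, x along the bore, z up. Either end may go on first. It hangs upright on the rod by its own weight.
- carriage_bore (a point): Middle of the carriage's bore, 30 mm above its underside, 9 mm from either end face; axes as the carriage's. The bore has 1 mm of play all round on the straight rod, about 0.6 mm in the bend, and 1 mm chamfers at its rims. Fully home, this point is 9 mm from rod_stop.
- carriage_tab (a point): Middle of the red thumb tab, 18 (x) x 10 (y) x 30 (z) mm, from 46 to 76 mm above the carriage's underside, 31 mm above the bore's axis. Grasp it across y, from above; axes as the carriage's.
- side_cutters: Bystander: red-handled side cutters lying flat, 40 x 148 x 12 mm, origin at the middle of the underside.
- flux_tin: Bystander: round red and cream tin, 51 mm across, 18 mm high, origin at the middle of the underside.
- motor_desk: Bystander: small grey dc motor, 24 x 45 x 19 mm, origin at the underside.
- blue_tape: Bystander: roll of blue tape, 52 mm across, 19 mm high, origin at the middle of the underside.
- transformer: Bystander: small transformer with a cream winding, 47 x 53 x 44 mm, origin at the middle of the underside.

How it is judged:
By the outcome, as a careful person would: the job done as asked, in the order asked, and still so for the second after the job is handed in, with the robot touching nothing.
It also fails if it takes over 72 s, if anything falls off the work surface, if the arm or the gripper's body presses on something with over 40 N, if the wrist force passes 120 N, or if a joint passes its speed limit or range.

## Robot

A 6-joint arm with a two-finger parallel gripper is mounted at the origin on a cart in front of the work surface, level with it; the furniture and walls round the work are solid. World frame = base frame: x ahead of the robot, y to its left, z up, the work surface at z = 0. Lengths are in m, angles in rad, forces in N, time in s.
With the tool pointing down it reaches from about 0.3 to 0.875 m from the base axis. Payload 4.2 kg.
Tool frame: the origin (TCP) lies at the very end of the fingers, on their centre line; the grasp point (between the pads) lies arm.tcp_to_grasp behind it (arm.tcp_to_grasp is the distance from the TCP to the grasp point, in m); z points along the fingers, y is the line along which they close (so a half turn about z gives the same grasp; the last joint's range is limited). The gripper opens to 85 mm and grips with 20 to 120 N. Pads are 22 mm wide; open, the fingers measure 114 mm over their backs; the gripper's body (76 mm by 85 mm) begins 54 mm behind the grasp point. The pads swing forward as they close: fully open they stand 13 mm farther back than shut.
Start: joints at [-1.184, 0.32, 1.565, -0, 1.257, -0.02], TCP at [0.228, -0.528, 0.231] pointing down, gripper open.
Joint ranges: [-3.11, 3.11], [-0.84, 2.01], [0.21, 2.61], [-1.34, 4.49], [0.05, 2.63], [-2.56, 2.56]. Speed limits (rad/s): [2.57, 2.57, 3.14, 3.14, 3.14, 3.14].

## Interface

Orientations are given as a rotation vector (axis times angle).
In Python, from workcell import get_state, capture, camera_info, arm gives the robot as it stands.
- The arm moves only by the tool send_rows, never from a script. Its argument "plan" is a list that holds one entry, the list of rows, each a list of 7 numbers: the shift along the tool's x, y, z in mm, then the turn, a rotation vector about the tool's x, y, z in rad, then the opening, from 0 (shut) to 1 (fully open). In form: [[[x, y, z, wx, wy, wz, fingers], ...]]. A call has 1 to 8 rows; each row shifts and turns the commanded pose from where the row before left it, along the tool's axes as they then stand; what a row does not reach is not made up. A row lasts 1/12 s, in which the tool goes at most 41.7 mm and 7.16 degrees, less where a joint would pass 70% of its speed; a pose out of reach is approached as far as the arm can. A call with a gripper value outside its range is refused whole. The fingers move at their own pace and stop on an object; "squeeze" is the grip in N (left out, the last holds). Time passes only in rows, so rows that do not move let the fingers close. It gives the time, the measured TCP pose, the force, the opening and the grip force at its end, in the units of the state.
- get_state(): the state, without advancing time (a new reading comes with each control period).
- capture(name): name is "side" or "top"; returns the picture (480x640x3 uint8, blue, green, red); there is no depth.
- camera_info(name): a dict with "K" (3x3 intrinsics, pixels), "eye" and "rotation" of the camera in the world. Camera axes: x right, y down, z forward; pixel columns grow to the right and rows downward; lengths in m; the calibration is good to about 2 mm. A picture is of the moment at which its call begins. camera_info takes no time and is no camera call.
- arm.sign_off(): hands the job in; it is judged then, once.
The state is a dict: "time_s": time; "qpos": joint angles; "joint_velocities": joint speeds; "joint_efforts": joint torques, N m; "tool_pos": TCP position; "orientation": TCP orientation; "wrist_force": force on the tool from outside, world axes, zero at the start; "torque": the same for the moment, N m; "opening": finger opening in m; "grip_force": force on a finger pad.
Only numpy, scipy, OpenCV 4.12 (cv2) and the standard library are available. Lean on these libraries where they do the work, as an engineer would, in place of code of your own. Each camera call takes 0.05 s, during which the arm holds its last target. There are 200 camera calls.

## Working session

There is one attempt and no reset: what is moved stays moved. The work goes in short steps, Python scripts to look and compute and a tool call to move; the robot and the scene stay as the last step left them, time stands still between calls to the robot, and variables do not carry over. Pictures are saved under pics/ and viewed, at most 10 in all, crops included, and the job is handed in when it is done.

Besides the shell and the picture viewer there is one more tool, called after "Call:" by a JSON object that holds its "name" and its "arguments", one argument or row to a line. send_rows: Moves the arm, as the interface text tells. Its arguments: {"type":"object","properties":{"plan":{"type":"array","items":{"type":"array","items":{"type":"array","items":{"type":"number"}}}},"squeeze":{"type":"number"}},"required":["plan"]}

```bash
mkdir -p pics; ls; python3 - <<'E'
from workcell import *
import cv2
for n in ("top","side"):
    im=capture(n); cv2.imwrite(f"pics/{n}0.png",im)
    c=camera_info(n); print(n,c)
s=get_state(); print(s, arm.tcp_to_grasp)
E
```

```text
pics
top {'K': array([[437.76731169,   0.        , 313.21399849],
       [  0.        , 437.76731169, 233.97312402],
       [  0.        ,   0.        ,   1.        ]]), 'eye': array([ 0.38433339, -0.07045693,  1.07255252]), 'rotation': array([-2.15919631,  2.1216462 , -0.13844874])}
side {'K': array([[451.8983621 ,   0.        , 323.42364438],
       [  0.        , 451.8983621 , 246.11397458],
       [  0.        ,   0.        ,   1.        ]]), 'eye': array([ 0.11788102, -0.92590261,  0.47079008]), 'rotation': array([-1.92104797,  0.45355285, -0.27251409])}
{'time_s': 0.1, 'qpos': array([-1.18402398e+00,  3.20219443e-01,  1.56551979e+00,  8.94013615e-06,
        1.25741735e+00, -2.00017937e-02]), 'joint_velocities': array([-0.00173736, -0.00115068, -0.00343724,  0.00010769, -0.00115183,
        0.00069066]), 'joint_efforts': array([ 5.81383101e-04, -4.16408873e+01, -2.34704465e+01, -2.74801323e-05,
        4.87902333e-03,  1.33068735e-06]), 'tool_pos': array([ 0.22734354, -0.52769531,  0.2305857 ]), 'orientation': array([-3.07533163e+00, -6.34248029e-01,  4.34639520e-04]), 'wrist_force': array([ 0.04017367,  0.30917366, -0.29548685]), 'torque': array([-0.00795268,  0.01559977,  0.04362506]), 'grip_force': 0.0, 'opening': 0.08570233092354652} 0.0187
```

View pics/top0.png

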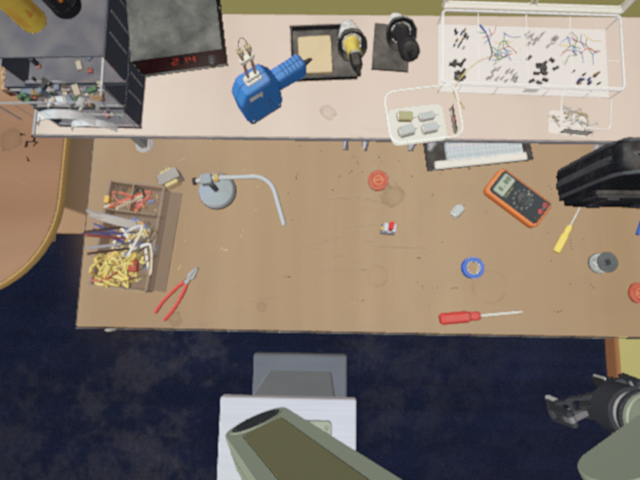

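View pics/side0.png

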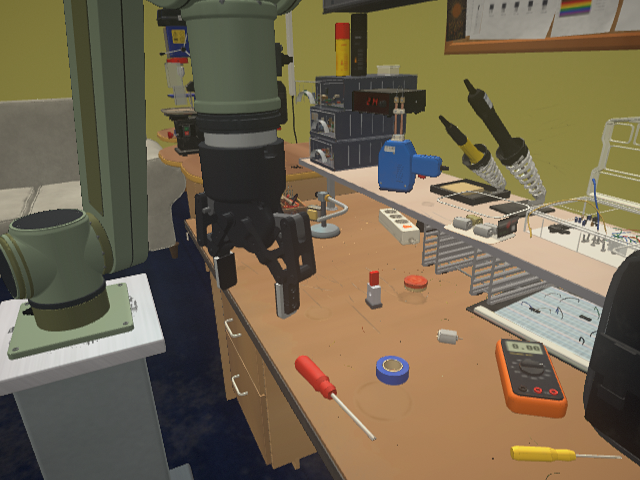

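The top view shows the carriage at about (389,228). The stand base is at (216,190), and the rod runs from (219,178) round the bend to its tip at about (283,223). The side view shows the carriage at (374,290) and the stand at (322,215).

```bash
cat > h.py <<'E'
from workcell import *
import cv2, numpy as np
from scipy.spatial.transform import Rotation as R
def ray(n,u,v):
    c=camera_info(n); d=np.linalg.inv(c["K"])@np.array([u,v,1.]); return c["eye"],R.from_rotvec(c["rotation"]).as_matrix()@d
def onz(n,u,v,z):
    e,d=ray(n,u,v); return e+d*(z-e[2])/d[2]
def proj(n,p):
    c=camera_info(n); q=c["K"]@(R.from_rotvec(c["rotation"]).as_matrix().T@(np.asarray(p)-c["eye"])); return q[:2]/q[2]
def crop(im,x0,y0,w,h,k,fn): cv2.imwrite(fn,cv2.resize(im[y0:y0+h,x0:x0+w],None,fx=k,fy=k,interpolation=cv2.INTER_CUBIC))
E
python3 - <<'E'
from h import *
t=cv2.imread("pics/top0.png"); s=cv2.imread("pics/side0.png")
a=cv2.resize(t[165:235,185:295],None,fx=5,fy=5,interpolation=cv2.INTER_CUBIC)
b=cv2.resize(t[213:243,374:404],None,fx=8,fy=8,interpolation=cv2.INTER_CUBIC)
c=cv2.resize(s[262:312,358:392],None,fx=7,fy=7,interpolation=cv2.INTER_NEAREST)
d=cv2.resize(s[180:245,280:360],None,fx=5,fy=5,interpolation=cv2.INTER_CUBIC)
z=np.zeros((600,800,3),np.uint8); z[:350,:550]=a; z[:240,555:795]=b; z[245:595,555:793]=c[:350]; z[352:600,:400]=d[:248]
cv2.imwrite("pics/c0.png",z)
E
```

```text
(no output)
```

View pics/c0.png

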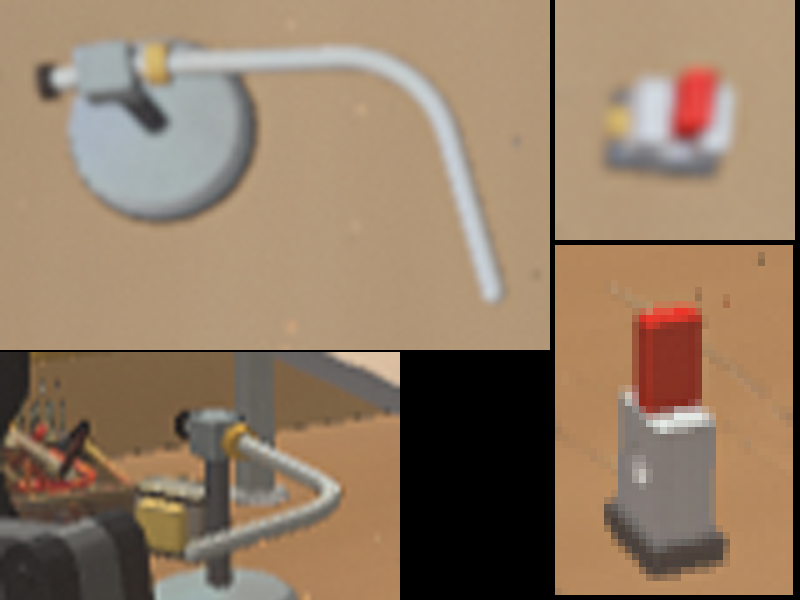

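The zoomed view is clear. The rod's straight part runs from the brass ring (crop 157,62) to the bend, and the tip is at crop (492,297), which is full-image (283.4,224.4). The carriage stands with its disc towards +y and its tab's long side near world x.

```bash
cat > m.py <<'E'
from h import *
t=cv2.imread("pics/top0.png").astype(int)
# red tab
def red(im,x0,y0,w,h):
    c=im[y0:y0+h,x0:x0+w].astype(float); m=(c[...,2]-c[...,1:2].max(-1)>70)&(c[...,2]-c[...,0]>70)
    v,u=np.nonzero(m); return u+x0,v+y0
u,v=red(t,380,213,24,30); print("tab px",u.mean(),v.mean(),len(u),u.min(),u.max(),v.min(),v.max())
P=np.array([onz("top",a,b,.065)[:2] for a,b in zip(u,v)]); print("tab",P.mean(0)); w,V=np.linalg.eigh(np.cov(P.T)); print("axis deg",np.degrees(np.arctan2(V[1,1],V[0,1])),w)
s=cv2.imread("pics/side0.png").astype(int)
u,v=red(s,360,262,30,30); print("side tab",u.mean(),v.mean(),len(u)); 
e1,d1=ray("side",u.mean(),v.mean()); print("side@.061",onz("side",u.mean(),v.mean(),.061))
# rod: subpixel by grey whiteness weight, cross sections
g=t.astype(float)
wgt=np.clip(g[...,0]-105,0,None)  # blue channel: wood has low blue
print(g[205,262:280,0].astype(int)); print(g[170:186,240,0].astype(int))
pts=[]
for y in range(190,222):
    r=g[y,262:300,0]; k=np.argmax(r); bg=np.median(r); ww=np.clip(r[max(0,k-3):k+4]-bg-10,0,None); pts.append((262+max(0,k-3)+(ww*np.arange(len(ww))).sum()/ww.sum(),y))
for x in range(226,262):
    r=g[168:190,x,0]; k=np.argmax(r); bg=np.median(r); ww=np.clip(r[max(0,k-3):k+4]-bg-10,0,None); pts.append((x,168+max(0,k-3)+(ww*np.arange(len(ww))).sum()/ww.sum()))
W=np.array([onz("top",a,b,.11)[:2] for a,b in pts])*1000
np.save("rod.npy",W)
for p,q in zip(pts[::2],W[::2]): print(np.round(p,1),np.round(q,1))
print("tip end",g[218:230,284].astype(int).tolist())
print("tip~",onz("top",283.4,224.6,.11),"stop~",onz("top",185+171/5,165+62/5,.11),"base",onz("top",217,190,.01))
E
python3 m.py
```

```text
tab px 390.94736842105266 225.10526315789474 38 389 393 221 229
tab [ 0.55344211 -0.23531433]
axis deg 168.1927517331407 [9.01068694e-06 3.13839898e-05]
side tab 373.64285714285717 277.3071428571429 140
side@.061 [ 0.55654425 -0.2286896   0.061     ]
[121 119 120 120 119 120 120 120 119 120 122 121 118 132 175 210 211 185]
[123 124 122 124 146 185 204 196 167 135 123 123 123 124 124 124]
[273.2 190. ] [621.9  36.6]
[273.9 192. ] [617.3  34.9]
[274.5 194. ] [612.7  33.3]
[275. 196.] [608.1  32.1]
[275.7 198. ] [603.5  30.5]
[276.2 200. ] [598.9  29.1]
[276.8 202. ] [594.3  27.7]
[277.4 204. ] [589.8  26.3]
[277.9 206. ] [585.2  24.9]
[278.6 208. ] [580.7  23.3]
[279. 210.] [576.1  22.1]
[279.7 212. ] [571.6  20.5]
[280.2 214. ] [567.   19.2]
[280.8 216. ] [562.5  17.7]
[281.4 218. ] [558.   16.4]
[282. 220.] [553.5  14.9]
[226.  176.5] [651.6 144.9]
[228.  176.5] [651.7 140.4]
[230.  176.5] [651.7 135.8]
[232.  176.5] [651.9 131.3]
[234.  176.4] [652.1 126.7]
[236.  176.4] [652.2 122.2]
[238.  176.3] [652.5 117.7]
[240.  176.2] [652.7 113.1]
[242.  176.2] [652.9 108.6]
[244. 176.] [653.3 104. ]
[246. 176.] [653.5  99.5]
[248.  175.9] [653.7  94.9]
[250.  175.7] [654.3  90.4]
[252.  175.7] [654.4  85.9]
[254.  175.7] [654.4  81.3]
[256.  175.9] [654.   76.8]
[258.  176.4] [653.1  72.2]
[260.  176.9] [651.8  67.6]
tip end [[134, 144, 154], [145, 152, 157], [161, 164, 166], [172, 173, 173], [180, 181, 179], [179, 180, 179], [165, 168, 170], [138, 151, 166], [121, 148, 173], [119, 151, 177], [122, 153, 179], [120, 152, 178]]
tip~ [0.54311592 0.01137546 0.11      ] stop~ [0.64931206 0.16032639 0.11      ] base [0.64440003 0.18821453 0.01      ]
```

```bash
cat >> h.py <<'E'
def to(p,yaw,n=1,st=None):
    """rows from the measured pose to TCP p (mm), tool x heading yaw(deg), pointing down"""
    s=st or get_state(); M=R.from_rotvec(s["orientation"]); T=R.from_euler("z",yaw,degrees=True)*R.from_euler("x",180,degrees=True)
    dw=(np.array(p)/1000-s["tool_pos"])*1000; w=(M.inv()*T).as_rotvec()
    h=np.degrees(np.arctan2(*M.as_matrix()[[1,0],0]))
    print("pos",np.round(s["tool_pos"]*1000,1),"head %.1f"%h,"tilt",np.round(M.as_matrix()[:,2],4)); print("dworld",np.round(dw,1),"dtool",np.round(M.inv().apply(dw),1),"rot",np.round(w,4),"rows>=",max(np.linalg.norm(dw)/41,np.degrees(np.linalg.norm(w))/7.1))
E
python3 - <<'E'
from h import *
from scipy.optimize import least_squares
c,l,r=[onz("side",*p,0)*1000 for p in ((372.3,309.1),(365.1,302.7),(382.3,306.3))]
print(c,l,r,"edges",l-c,r-c,np.linalg.norm(l-c),np.linalg.norm(r-c))
# rod
W=np.load("rod.npy"); A=W[:28]; B=W[32:60]
def fit(P): 
    m=P.mean(0); u,s,v=np.linalg.svd(P-m); return m,v[0],s[1]/len(P)**.5
A=A[A[:,0]<612]; B=B[(B[:,1]>105)]
for P in (A,B):
    m,d,e=fit(P); print("line",m,d,"deg",np.degrees(np.arctan2(d[1],d[0]))%180,"rms",e,len(P))
s=get_state(); print(R.from_rotvec(s["orientation"]).as_matrix().round(3))
to((553,-236,120),-6); to((553,-236,120),174)
E
```

```text
[ 543.87989728 -246.51928607    0.        ] [ 544.26827489 -217.31804634    0.        ] [ 567.76138312 -246.48355801    0.        ] edges [ 0.38837762 29.20123973  0.        ] [23.88148584  0.03572806  0.        ] 29.203822335341666 23.8815125626786
line [585.25397044  24.8409447 ] [-0.95447438 -0.29829291] deg 17.355099938217677 rms 0.06049296699148978 23
line [652.21280964 125.61272301] [ 0.03968046 -0.99921242] deg 92.27411982857696 rms 0.09054423772859621 18
[[ 0.918  0.396 -0.001]
 [ 0.396 -0.918  0.001]
 [ 0.    -0.002 -1.   ]]
pos [ 227.3 -527.7  230.6] head 23.3 tilt [-6.0e-04  1.5e-03 -1.0e+00]
dworld [ 325.7  291.7 -110.6] dtool [ 414.5 -138.9  110.8] rot [-1.500e-03  4.000e-04  5.115e-01] rows>= 10.999093533416058
pos [ 227.3 -527.7  230.6] head 23.3 tilt [-6.0e-04  1.5e-03 -1.0e+00]
dworld [ 325.7  291.7 -110.6] dtool [ 414.5 -138.9  110.8] rot [-5.0000e-04 -2.1000e-03 -2.6301e+00] rows>= 21.22446847586449
```

Call:
{"name": "send_rows", "arguments": {
  "plan": [
    [[0, 0, 0, 0, 0, 0.11, 1], [0, 0, 0, 0, 0, 0.11, 1], [0, 0, 0, 0, 0, 0.11, 1], [0, 0, 0, 0, 0, 0.11, 1], [26.4, -25.4, 6.7, 0, 0, 0, 1], [26.4, -25.4, 6.7, 0, 0, 0, 1], [26.4, -25.4, 6.7, 0, 0, 0, 1], [26.4, -25.4, 6.7, 0, 0, 0, 1]]
  ],
  "squeeze": 30
}}

```text
time_s: 0.77
tool_pos: [0.337, -0.4288, 0.2038]
orientation: [-3.141, 0.054, 0.001]
wrist_force: [1.8, -0.9, -0.7]
opening: 0.0854
grip_force: 0.0
```

Call:
{"name": "send_rows", "arguments": {
  "plan": [
    [[26.4, -25.4, 6.7, 0, 0, 0, 1], [26.4, -25.4, 6.7, 0, 0, 0, 1], [26.4, -25.4, 6.7, 0, 0, 0, 1], [26.4, -25.4, 6.7, 0, 0, 0, 1], [26.4, -25.4, 6.7, 0, 0, 0, 1], [26.4, -25.4, 6.7, 0, 0, 0, 1], [26.4, -25.4, 6.7, 0, 0, 0, 1], [26.4, -25.4, 6.7, 0, 0, 0, 1]]
  ]
}}

```text
time_s: 1.43
tool_pos: [0.5552, -0.2324, 0.1502]
orientation: [-3.141, 0.052, 0.001]
wrist_force: [0.3, -1.1, 0.3]
opening: 0.0854
grip_force: 0.0
```

```bash
python3 - <<'E'
from h import *
t=capture("top"); s=capture("side")
a=cv2.resize(t[150:300,300:500],None,fx=2,fy=2,interpolation=cv2.INTER_CUBIC)
b=cv2.resize(s[200:325,320:420],None,fx=4,fy=4,interpolation=cv2.INTER_CUBIC)
z=np.zeros((500,800,3),np.uint8); z[:300,:400]=a; z[:500,400:]=b
cv2.imwrite("pics/c1.png",z); cv2.imwrite("pics/s1.png",s)
to((554,-234,120),-2)
E
```

```text
pos [ 556.9 -230.1  149.1] head -1.6 tilt [-8.0e-04  2.2e-03 -1.0e+00]
dworld [ -2.9  -3.9 -29.1] dtool [-2.8  4.  29.1] rot [-0.0021  0.0009  0.0068] rows>= 0.7190062058985552
```

View pics/c1.png

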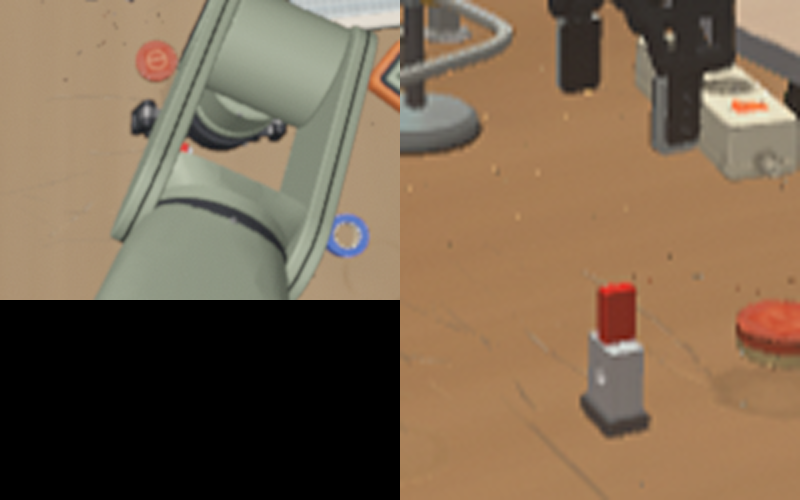

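The arm hides the carriage in the top view. The side view shows it standing upright between and below the open fingers, with the tab at crop (617,313).

Call:
{"name": "send_rows", "arguments": {
  "plan": [
    [[-1.0, 2, 25, 0, 0, 0, 1], [-1, 2, 25, 0, 0, 0, 1], [0, 0, 25, 0, 0, 0, 1], [0, 0, 15, 0, 0, 0, 1], [0, 0, 9, 0, 0, 0, 1], [0, 0, 0, 0, 0, 0, 1], [0, 0, 0, 0, 0, 0, 0.5], [0, 0, 0, 0, 0, 0, 0.3]]
  ]
}}

```text
time_s: 2.2
tool_pos: [0.5528, -0.2385, 0.0531]
orientation: [3.14, -0.053, 0.003]
wrist_force: [0.9, -0.0, -0.1]
opening: 0.0637
grip_force: 0.0
```

Call:
{"name": "send_rows", "arguments": {
  "plan": [
    [[0, 0, 0, 0, 0, 0, 0.2], [0, 0, 0, 0, 0, 0, 0.1], [0, 0, 0, 0, 0, 0, 0], [0, 0, 0, 0, 0, 0, 0], [0, 0, 0, 0, 0, 0, 0], [0, 0, 0, 0, 0, 0, 0], [0, 0, 0, 0, 0, 0, 0], [0, 0, 0, 0, 0, 0, 0]]
  ]
}}

```text
time_s: 2.87
tool_pos: [0.5521, -0.2379, 0.052]
orientation: [3.141, -0.052, 0.0]
wrist_force: [-1.0, 0.4, 0.2]
opening: 0.0095
grip_force: 36.2
```

```bash
python3 - <<'E'
from h import *
s=capture("side"); cv2.imwrite("pics/s2.png",s)
crop(s,330,225,80,100,6,"pics/c2.png")
S=get_state(); print(S["opening"],S["grip_force"],S["wrist_force"]); to((555,-234,49),-2)
for dy in (57,-57): print(proj("side",(.5552,-.2324+dy/1000,.163)))
E
```

```text
0.009405465146796839 36.174641847610474 [0.05889147 0.63096382 0.28816521]
pos [ 552.1 -237.9   52. ] head -1.9 tilt [-0. -0. -1.]
dworld [ 2.9  3.9 -3. ] dtool [ 2.7 -4.   3. ] rot [0.     0.     0.0017] rows>= 0.13799359453805243
[360.2819746 222.0205402]
[391.76076771 240.31084199]
```

View pics/c2.png

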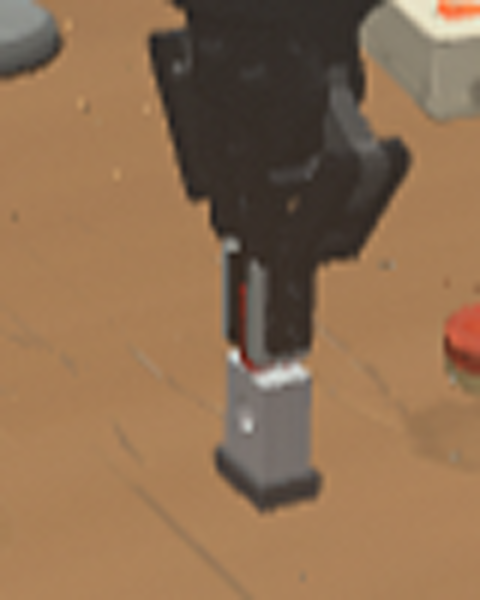

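The fingers hold the tab cleanly across y. The carriage still stands upright and the pad ends clear the block top. Next I lift it and go to a point just short of the rod tip.

Call:
{"name": "send_rows", "arguments": {
  "plan": [
    [[0, 0, -10, 0, 0, 0, 0], [0, 0, -20, 0, 0, 0, 0], [0, 0, -25, 0, 0, 0, 0], [0, 0, -25, 0, 0, -0.084, 0], [0, 0, 0, 0, 0, -0.084, 0], [0, 0, 0, 0, 0, -0.084, 0], [0, 0, 0, 0, 0, -0.084, 0], [0, 0, 0, 0, 0, 0, 0]]
  ]
}}

```text
time_s: 3.58
tool_pos: [0.5521, -0.2379, 0.1326]
orientation: [3.105, 0.476, 0.001]
wrist_force: [-0.2, 0.2, -2.8]
opening: 0.0092
grip_force: 35.9
```

Call:
{"name": "send_rows", "arguments": {
  "plan": [
    [[3, -15, 0, 0, 0, 0, 0], [5.5, -33, 0, 0, 0, 0, 0], [5.5, -33, 0, 0, 0, 0, 0], [5.5, -33, 0, 0, 0, 0, 0], [5.5, -33, 0, 0, 0, 0, 0], [5.5, -33, 0, 0, 0, 0, 0], [5.5, -33, 0, 0, 0, 0, 0], [5, -28, 0, 0, 0, 0, 0]]
  ]
}}

```text
time_s: 4.25
tool_pos: [0.5181, 0.007, 0.132]
orientation: [-3.105, -0.471, 0.001]
wrist_force: [0.7, -0.7, -2.5]
opening: 0.0093
grip_force: 35.9
```

Call:
{"name": "send_rows", "arguments": {
  "plan": [
    [[0, 0, 0, 0, 0, 0, 0], [0, 0, 0, 0, 0, 0, 0], [0, 0, 0, 0, 0, 0, 0]]
  ]
}}

```text
time_s: 4.5
tool_pos: [0.5193, 0.0045, 0.1321]
orientation: [3.105, 0.474, 0.0]
wrist_force: [0.8, -0.2, -1.3]
opening: 0.0092
grip_force: 35.9
```

```bash
python3 - <<'E'
from h import *
t=capture("top"); s=capture("side"); cv2.imwrite("pics/t3.png",t); cv2.imwrite("pics/s3.png",s)
a=cv2.resize(t[160:260,220:320],None,fx=4,fy=4,interpolation=cv2.INTER_CUBIC)
b=cv2.resize(s[150:270,280:380],None,fx=4,fy=4,interpolation=cv2.INTER_CUBIC)
z=np.zeros((480,800,3),np.uint8); z[:400,:400]=a; z[:480,400:]=b
cv2.imwrite("pics/c3.png",z); to((519.2,4.1,132),17.4)
S=get_state(); print(S["opening"],S["wrist_force"],S["torque"])
print("bore proj",proj("top",S["tool_pos"]-[0,0,.022]),proj("side",S["tool_pos"]-[0,0,.022]),"tip",proj("top",(.5478,.0131,.11)),proj("side",(.5478,.0131,.11)))
E
```

```text
pos [519.5   3.6 132. ] head 17.3 tilt [ 1.e-04 -3.e-04 -1.e+00]
dworld [-0.3  0.5  0. ] dtool [-0.1 -0.5 -0. ] rot [ 0.0003  0.     -0.0025] rows>= 0.020011199124587556
0.009008887213613022 [ 0.60436714  0.83082556 -1.67556058] [-0.0578591  -0.00285933  0.02113853]
bore proj [286.57729146 235.15894003] [309.13273001 223.56654244] tip [282.68757135 222.51740293] [318.24344291 220.46048666]
```

View pics/c3.png

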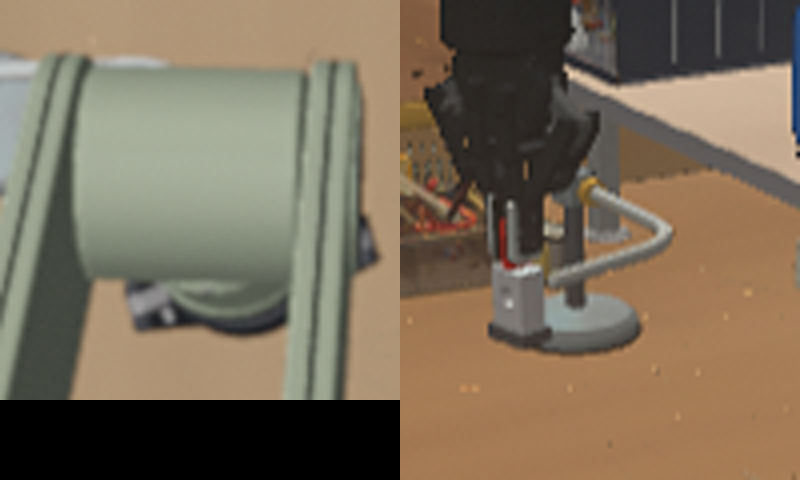

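The arm hides the top view here. The side view shows the upright carriage at crop (518,300), just in front of the rod tip at crop (552,282). I'll use it to compare carriage and rod within the one picture.

```bash
python3 - <<'E'
from h import *
s=cv2.imread("pics/s3.png").astype(float); S=get_state(); b=S["tool_pos"]-[0,0,.022]
h=np.radians(17.4); X=np.array([np.cos(h),np.sin(h),0]);Y=np.array([-np.sin(h),np.cos(h),0]);Z=np.array([0,0,1.])
for nm,x,y in (("L",-9,13),("M",-9,-13),("Rr",9,-13)):
    print(nm,[proj("side",b+(x*X+y*Y+z*Z)/1000).round(1).tolist() for z in (16,0,-20)])
for x,y in ((-12,17),(-12,-17),(12,-17)): print("foot",proj("side",b+(x*X+y*Y-30*Z)/1000).round(1),proj("side",b+(x*X+y*Y-20*Z)/1000).round(1))
print("hole",proj("side",b-.009*X))
for v in (220,224,228): print(v,[tuple(int(q) for q in s[v,u]) for u in range(300,322)])
print("col 312",[int(q) for q in s[208:242,312].mean(-1)]); print("col 306",[int(q) for q in s[208:242,306].mean(-1)])
# rod line in side image (s0): vertical centre for columns
s0=s
for u in range(322,342,2):
    r=s0[205:226,u,0]; bg=np.median(r); k=np.argmax(r); 
    w=np.clip(r[max(k-3,0):k+4]-bg-15,0,None); vc=205+max(k-3,0)+(w*np.arange(len(w))).sum()/w.sum()
    # predicted v of centre line
    P=np.array([proj("side",((585.25+t*.9545)/1000,(24.84+t*.2983)/1000,.11)) for t in np.linspace(-45,40,60)]); print(u,round(vc,2),round(np.interp(u,P[:,0],P[:,1]),2),end=" | ")
E
```

```text
L [[302.4, 216.9], [302.7, 223.2], [303.0, 231.1]]
M [[309.7, 219.3], [309.9, 225.8], [310.2, 233.8]]
Rr [[315.4, 217.5], [315.6, 223.9], [315.9, 231.8]]
foot [301.2 234.9] [301. 231.]
foot [310.5 238.5] [310.4 234.5]
foot [318.  235.8] [317.9 231.9]
hole [306.27753186 224.5017356 ]
220 [(66, 81, 97), (64, 80, 97), (70, 87, 103), (119, 121, 125), (117, 120, 124), (114, 118, 124), (116, 120, 125), (115, 120, 123), (116, 120, 125), (115, 118, 124), (100, 104, 109), (96, 100, 106), (99, 103, 109), (97, 101, 106), (98, 101, 106), (99, 101, 105), (57, 67, 75), (114, 122, 124), (117, 123, 126), (96, 104, 107), (87, 94, 97), (83, 91, 94)]
224 [(81, 118, 158), (80, 118, 159), (80, 118, 158), (106, 119, 129), (118, 120, 125), (114, 117, 123), (123, 126, 132), (131, 135, 139), (121, 126, 132), (118, 121, 127), (105, 107, 112), (98, 102, 108), (98, 103, 108), (99, 103, 108), (98, 101, 107), (100, 103, 109), (129, 142, 152), (135, 148, 154), (145, 154, 152), (157, 161, 152), (155, 160, 151), (100, 102, 101)]
228 [(80, 119, 159), (82, 121, 161), (81, 121, 161), (101, 121, 143), (119, 121, 125), (116, 120, 125), (117, 120, 126), (116, 120, 125), (117, 120, 127), (118, 121, 127), (109, 113, 116), (97, 101, 107), (99, 103, 108), (99, 103, 108), (98, 102, 108), (99, 103, 109), (145, 149, 140), (160, 164, 150), (159, 162, 148), (158, 163, 148), (160, 163, 148), (161, 163, 149)]
col 312 [43, 42, 44, 43, 39, 59, 87, 108, 168, 194, 135, 98, 103, 104, 104, 104, 103, 105, 103, 104, 103, 104, 105, 105, 103, 87, 56, 57, 58, 94, 129, 127, 126, 127]
col 306 [67, 56, 58, 57, 58, 58, 62, 65, 72, 116, 136, 119, 120, 110, 93, 109, 127, 151, 148, 118, 121, 122, 121, 115, 90, 63, 63, 80, 112, 125, 124, 124, 126, 125]
322 217.53 219.23 | 324 216.83 218.57 | 326 215.78 217.92 | 328 224.25 217.27 | 330 224.32 216.61 | 332 213.74 215.96 | 334 224.79 215.3 | 336 212.57 214.65 | 338 211.82 214.0 | 340 211.25 213.34 |
```

```bash
python3 - <<'E'
from h import *
for f in ("s3","s1"):
    s=cv2.imread(f"pics/{f}.png").astype(int)
    for u in (322,325,332,336,340): print(f,u,s[206:226,u].tolist() if u==332 else s[206:226,u,0].tolist())
P=np.array([proj("side",((585.25+t*.9545)/1000,(24.84+t*.2983)/1000,z)) for z in (.105,.115) for t in np.linspace(-45,40,60)])
for u in (322,332,340): print(u,[np.interp(u,P[k:k+60,0],P[k:k+60,1]).round(2) for k in (0,60)])
# stop ring brass in side & block
E
```

```text
s3 322 [62, 63, 62, 61, 62, 62, 61, 61, 60, 59, 90, 127, 116, 93, 79, 65, 60, 59, 59, 55]
s3 325 [54, 57, 60, 57, 52, 52, 53, 51, 48, 82, 125, 120, 92, 78, 58, 53, 53, 54, 53, 50]
s3 332 [[83, 89, 93], [94, 101, 105], [119, 124, 129], [128, 132, 136], [116, 130, 146], [77, 115, 155], [76, 113, 154], [125, 146, 165], [156, 165, 162], [105, 112, 113], [88, 95, 96], [83, 109, 140], [84, 130, 180], [80, 116, 155], [81, 117, 156], [81, 118, 157], [79, 117, 157], [101, 127, 154], [138, 147, 149], [144, 149, 146]]
s3 336 [111, 130, 119, 119, 75, 89, 125, 134, 97, 86, 79, 81, 80, 80, 81, 82, 81, 82, 80, 99]
s3 340 [84, 82, 82, 78, 106, 139, 126, 93, 82, 79, 81, 81, 80, 81, 82, 82, 83, 84, 84, 82]
s1 322 [63, 63, 63, 63, 63, 63, 62, 62, 61, 58, 92, 130, 120, 94, 79, 65, 60, 59, 57, 56]
s1 325 [55, 59, 59, 56, 53, 54, 52, 52, 49, 82, 127, 121, 93, 78, 58, 52, 53, 55, 53, 51]
s1 332 [[83, 89, 93], [95, 100, 106], [118, 125, 130], [129, 133, 138], [117, 132, 149], [77, 115, 156], [76, 114, 156], [127, 148, 166], [157, 167, 163], [107, 114, 116], [88, 95, 96], [84, 111, 142], [86, 132, 184], [80, 117, 158], [82, 119, 157], [82, 120, 159], [79, 118, 159], [103, 128, 156], [138, 147, 150], [147, 151, 148]]
s1 336 [112, 132, 121, 120, 76, 90, 127, 137, 98, 85, 80, 81, 82, 80, 81, 81, 83, 82, 81, 99]
s1 340 [83, 82, 81, 77, 106, 141, 128, 94, 83, 78, 81, 81, 81, 81, 82, 83, 84, 84, 84, 83]
322 [np.float64(221.18), np.float64(217.26)]
332 [np.float64(217.88), np.float64(214.03)]
340 [np.float64(215.23), np.float64(211.45)]
```

In the side view, the carriage and the rod are offset from their predictions by the same amount (−0.85 px and −1.0 px). So the estimate from the top view is good relative to the carriage. I'll advance gently.

Call:
{"name": "send_rows", "arguments": {
  "plan": [
    [[3, -0.8, 0, 0, 0, 0, 0], [3, 0, 0, 0, 0, 0, 0], [3, 0, 0, 0, 0, 0, 0], [3, 0, 0, 0, 0, 0, 0], [2, 0, 0, 0, 0, 0, 0], [2, 0, 0, 0, 0, 0, 0], [1, 0, 0, 0, 0, 0, 0], [1, 0, 0, 0, 0, 0, 0]]
  ]
}}

```text
time_s: 5.27
tool_pos: [0.5362, 0.0103, 0.1318]
orientation: [3.105, 0.474, -0.001]
wrist_force: [-0.6, -1.8, -1.2]
opening: 0.0089
grip_force: 35.8
```

Call:
{"name": "send_rows", "arguments": {
  "plan": [
    [[0.8, 0, 0, 0, 0, 0, 0], [0.8, 0, 0, 0, 0, 0, 0], [0.8, 0, 0, 0, 0, 0, 0], [0, 0, 0, 0, 0, 0, 0], [0, 0, 0, 0, 0, 0, 0]]
  ]
}}

```text
time_s: 5.68
tool_pos: [0.5387, 0.011, 0.1319]
orientation: [3.105, 0.474, 0.0]
wrist_force: [-0.5, -1.5, -2.4]
opening: 0.0092
grip_force: 35.8
```

```bash
python3 - <<'E'
from h import *
s=capture("side"); cv2.imwrite("pics/s4.png",s); crop(s,285,190,70,60,8,"pics/c4.png")
to((539,10,132),17.4)
for i in range(4):
    S=get_state(); print(S["wrist_force"].round(2),S["torque"].round(3))
E
```

```text
pos [538.7  11.  131.9] head 17.3 tilt [ 2.e-04 -4.e-04 -1.e+00]
dworld [ 0.3 -1.   0.1] dtool [ 0.   1.1 -0.1] rot [ 0.0004 -0.0001 -0.0009] rows>= 0.026445367172984506
[-0.75 -1.99 -2.65] [-0.445  0.138 -0.024]
[-0.75 -1.99 -2.65] [-0.445  0.138 -0.024]
[-0.75 -1.99 -2.65] [-0.445  0.138 -0.024]
[-0.75 -1.99 -2.65] [-0.445  0.138 -0.024]
```

View pics/c4.png

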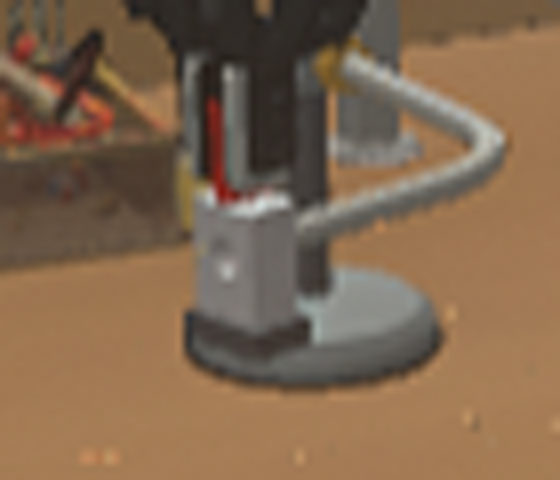

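The side view shows the tip inside the bore. There is a small sideways force of about 2 N towards −y, so I shift that way.

Call:
{"name": "send_rows", "arguments": {
  "plan": [
    [[0, 0.5, 0, 0, 0, 0, 0], [0, 0.5, 0, 0, 0, 0, 0], [0, 0, 0, 0, 0, 0, 0], [0, 0, 0, 0, 0, 0, 0]]
  ]
}}

```text
time_s: 6.07
tool_pos: [0.5392, 0.0105, 0.132]
orientation: [-3.105, -0.474, -0.001]
wrist_force: [0.4, -0.6, -0.7]
opening: 0.0094
grip_force: 35.8
```

```bash
cat > st.py <<'E'
from h import *
capture("side")
S=get_state(); h=np.radians(float(__import__("sys").argv[1])); f=S["wrist_force"]; a=R.from_rotvec(S["orientation"]).as_matrix()[:,0]
print("F along/left/up",(f[0]*np.cos(h)+f[1]*np.sin(h)).round(2),(-f[0]*np.sin(h)+f[1]*np.cos(h)).round(2),f[2].round(2),"T",S["torque"].round(3),"open",S["opening"].round(4))
to(S["tool_pos"]*1000,float(__import__("sys").argv[1]))
E
python3 st.py 17.4
```

```text
Traceback (most recent call last):
  File "st.py", line 4, in <module>
    print("F along/left/up",(f[0]*np.cos(h)+f[1]*np.sin(h)).round(2),(-f[0]*np.sin(h)+f[1]*np.cos(h)).round(2),f[2].round(2),"T",S["torque"].round(3),"open",S["opening"].round(4))
                                                                                                                                                             ^^^^^^^^^^^^^^^^^^
AttributeError: 'float' object has no attribute 'round'
```

Call:
{"name": "send_rows", "arguments": {
  "plan": [
    [[1, 0, 0, 0, 0, 0, 0], [1, 0, 0, 0, 0, 0, 0], [1, 0, 0, 0, 0, 0, 0], [0, 0, 0, 0, 0, 0, 0], [0, 0, 0, 0, 0, 0, 0]]
  ]
}}

```text
time_s: 6.53
tool_pos: [0.542, 0.0112, 0.1319]
orientation: [-3.106, -0.474, -0.001]
wrist_force: [0.2, -0.0, -1.0]
opening: 0.0092
grip_force: 35.8
```

```bash
sed -i 's/S\["opening"\].round(4)/round(S["opening"],4)/' st.py; python3 st.py 17.4
```

```text
F along/left/up 0.36 -0.1 -1.49 T [-0.045 -0.045 -0.015] open 0.0096
pos [542.   11.2 132. ] head 17.3 tilt [ 4.e-04  0.e+00 -1.e+00]
dworld [0. 0. 0.] dtool [0. 0. 0.] rot [ 0.0001 -0.0004 -0.0009] rows>= 0.007836355089417548
```

The forces are back to baseline, so the bore is on the rod's line. Now I slide along the straight part.

Call:
{"name": "send_rows", "arguments": {
  "plan": [
    [[1.5, 0, 0, 0, 0, 0, 0], [2, 0, 0, 0, 0, 0, 0], [2, 0, 0, 0, 0, 0, 0], [2, 0, 0, 0, 0, 0, 0], [2, 0, 0, 0, 0, 0, 0], [2, 0, 0, 0, 0, 0, 0], [1.5, 0, 0, 0, 0, 0, 0], [0, 0, 0, 0, 0, 0, 0]]
  ]
}}

```text
time_s: 7.25
tool_pos: [0.5546, 0.0151, 0.1319]
orientation: [3.106, 0.474, 0.001]
wrist_force: [-0.2, 0.1, -2.0]
opening: 0.0092
grip_force: 35.8
```

```bash
python3 st.py 17.4
```

```text
F along/left/up -0.69 0.12 -0.88 T [-0.088 -0.012 -0.011] open 0.0095
pos [554.4  15.1 131.9] head 17.4 tilt [ 1.e-04 -0.e+00 -1.e+00]
dworld [0. 0. 0.] dtool [0. 0. 0.] rot [ 0.0001 -0.0001 -0.0008] rows>= 0.006577664832361679
```

Call:
{"name": "send_rows", "arguments": {
  "plan": [
    [[2, 0, 0, 0, 0, 0, 0], [2.5, 0, 0, 0, 0, 0, 0], [2.5, 0, 0, 0, 0, 0, 0], [2.5, 0, 0, 0, 0, 0, 0], [2.5, 0, 0, 0, 0, 0, 0], [2.5, 0, 0, 0, 0, 0, 0], [2.5, 0, 0, 0, 0, 0, 0], [0, 0, 0, 0, 0, 0, 0]]
  ]
}}

```text
time_s: 7.97
tool_pos: [0.5711, 0.0202, 0.1319]
orientation: [3.106, 0.474, 0.001]
wrist_force: [0.6, -0.5, -1.8]
opening: 0.009
grip_force: 35.8
```

```bash
python3 st.py 17.4
```

```text
F along/left/up 0.79 0.2 -1.34 T [ 0.005  0.01  -0.069] open 0.0095
pos [570.7  20.2 131.9] head 17.4 tilt [ 2.e-04 -0.e+00 -1.e+00]
dworld [0. 0. 0.] dtool [0. 0. 0.] rot [ 0.0001 -0.0002 -0.0007] rows>= 0.006195275202758403
```

Call:
{"name": "send_rows", "arguments": {
  "plan": [
    [[2, 0, 0, 0, 0, 0, 0], [2.5, 0, 0, 0, 0, 0, 0], [2.5, 0, 0, 0, 0, 0, 0], [2.5, 0, 0, 0, 0, 0, 0], [2.5, 0, 0, 0, 0, 0, 0], [2.5, 0, 0, 0, 0, 0, 0], [2.5, 0, 0, 0, 0, 0, 0], [0, 0, 0, 0, 0, 0, 0]]
  ]
}}

```text
time_s: 8.68
tool_pos: [0.5873, 0.0253, 0.1319]
orientation: [3.106, 0.474, 0.001]
wrist_force: [-0.2, -0.1, -1.1]
opening: 0.0093
grip_force: 35.8
```

```bash
python3 st.py 17.4
```

```text
F along/left/up -0.63 0.51 -1.12 T [-0.025 -0.014 -0.049] open 0.0095
pos [586.9  25.2 131.9] head 17.4 tilt [ 2.e-04 -0.e+00 -1.e+00]
dworld [ 0. -0.  0.] dtool [-0.  0.  0.] rot [ 0.0001 -0.0001 -0.0008] rows>= 0.006761765429852663
```

```bash
cat > path.py <<'E'
from h import *
from scipy.optimize import least_squares
W=np.load("rod.npy"); W=W[(W[:,0]<655)]
H=np.radians(17.36); d=np.array([np.cos(H),np.sin(H)]); n=np.array([-d[1],d[0]]); P0=np.array([585.25,24.84])
def curve(p,s):
    """rod centre line: s=0 at P0; p = bend start s, arc angle, limb2 heading, lateral shift"""
    sb,A,h2,l=p; s=np.atleast_1d(s).astype(float); B=P0+l*n+sb*d; C=B+50*n
    a=np.clip((s-sb)/50,0,A); arc=C+50*(np.outer(np.sin(a),d)-np.outer(np.cos(a),n))
    q=arc+np.outer(np.minimum(s-sb,0),d)+np.outer(np.maximum(s-sb-50*A,0),[np.cos(h2),np.sin(h2)]); return q
def fit():
    ss=np.arange(-60,200,.5)
    f=lambda p:[np.min(np.hypot(*(curve(p,ss)-w).T)) for w in W]
    return min((least_squares(f,[36,a,np.radians(92.3),0],loss="soft_l1",f_scale=.3,diff_step=1e-3) for a in (1.2,1.3)),key=lambda r:r.cost)
def pose(p,s):
    q=curve(p,np.linspace(s-9,s+9,37)); c=q[-1]-q[0]; h=np.arctan2(c[1],c[0]); m=np.array([-np.sin(h),np.cos(h)])
    y=(q-q[0])@m; x=(q-q[0])@(c/np.hypot(*c)); return q[0]+(c/np.hypot(*c))*9*(1 if 1 else 0)+m*(y.max()+y.min())/2,h
E
python3 - <<'E'
from path import *
r=fit(); p=r.x; print(p,np.degrees(p[1:3]),"rms",np.sqrt(np.mean(r.fun**2)),"kink",np.degrees(p[2]-H-p[1])); np.save("p.npy",p)
for s in range(0,80,8): q,h=pose(p,s); print(s,q.round(2),np.degrees(h).round(1),(q-curve(p,s)[0]).round(2))
E
```

```text
[3.59133803e+01 1.19411261e+00 1.61858979e+00 2.19248806e-02] [68.41761266 92.73836365] rms 0.19489726079163686 kink 6.960750991263365
0 [585.24  24.86] 17.4 [-0. -0.]
8 [592.88  27.25] 17.4 [0. 0.]
16 [600.51  29.63] 17.4 [-0. -0.]
24 [608.15  32.02] 17.4 [0. 0.]
32 [615.78  34.44] 18.2 [-0.01  0.03]
40 [623.26  37.28] 22.8 [-0.11  0.33]
48 [630.34  40.91] 31.2 [-0.17  0.37]
56 [636.77  45.55] 40.4 [-0.22  0.34]
64 [642.37  51.16] 49.5 [-0.28  0.3 ]
72 [647.01  57.58] 58.7 [-0.32  0.25]
```

Call:
{"name": "send_rows", "arguments": {
  "plan": [
    [[2, 0, 0, 0, 0, 0, 0], [2.5, 0, 0, 0, 0, 0, 0], [2.5, 0, 0, 0, 0, 0, 0], [2.5, 0, 0, 0, 0, 0, 0], [2.5, 0, 0, 0, 0, 0, 0], [2.5, 0, 0, 0, 0, 0, 0], [2.5, 0, 0, 0, 0, 0, 0], [1.5, 0, 0, 0, 0, 0, 0]]
  ]
}}

```text
time_s: 9.4
tool_pos: [0.6047, 0.0308, 0.1319]
orientation: [3.106, 0.474, 0.0]
wrist_force: [-0.2, 0.6, -1.5]
opening: 0.0093
grip_force: 35.8
```

```bash
cat > nx.py <<'E'
import sys
from path import *
# nx.py step nrows [latshift]: state on the path and rows to follow
p=np.load("p.npy"); st=float(sys.argv[1]); k=int(sys.argv[2]); p[3]+=float(sys.argv[3]) if len(sys.argv)>3 else 0
capture("side"); S=get_state(); x=S["tool_pos"][:2]*1000; M=R.from_rotvec(S["orientation"]).as_matrix(); hd=np.arctan2(M[1,0],M[0,0])
ss=np.arange(-20,170,.1); Q=[pose(p,s) for s in ss]; i=int(np.argmin([np.hypot(*(q-x)) for q,_ in Q])); q,h=Q[i]
f=S["wrist_force"]-[.3,.1,-1.5]; T=S["torque"]-[-.05,0,-.02]; m=lambda v:[float(round(v[0]*np.cos(hd)+v[1]*np.sin(hd),2)),float(round(-v[0]*np.sin(hd)+v[1]*np.cos(hd),2)),float(round(v[2],2))]
print("s %.1f"%ss[i],"left err %.2f"%((x-q)@[-np.sin(h),np.cos(h)]),"head err %.2f"%np.degrees(hd-h),"head %.1f"%np.degrees(hd),"z %.1f"%(S["tool_pos"][2]*1000),"tilt",M[:2,2].round(4),"F",m(f),"T",m(T),"open",round(S["opening"]*1000,1))
cx,ch=x,hd
for j in range(1,k+1):
    q,h=pose(p,ss[i]+st*j); D=q-cx; print([round(float(v),3) for v in (D@[np.cos(ch),np.sin(ch)],-(D@[-np.sin(ch),np.cos(ch)]),ch-h)]); cx,ch=q,h
E
python3 nx.py 2 8
```

```text
s 20.5 left err -0.13 head err -0.01 head 17.4 z 131.9 tilt [0.0005 0.    ] F [0.2, 0.27, 0.43] T [0.09, -0.0, -0.03] open 9.1
[1.952, -0.135, -0.0]
[2.0, -0.0, 0.0]
[2.0, 0.0, 0.0]
[2.0, -0.001, -0.001]
[2.0, -0.009, -0.006]
[2.001, -0.018, -0.01]
[2.001, -0.029, -0.015]
[2.002, -0.04, -0.019]
```

Call:
{"name": "send_rows", "arguments": {
  "plan": [
    [[2, -0.1, 0, 0, 0, 0, 0], [2, 0, 0, 0, 0, 0, 0], [2, 0, 0, 0, 0, 0, 0], [2, 0, 0, 0, 0, -0.001, 0], [2, -0.01, 0, 0, 0, -0.006, 0], [2, -0.02, 0, 0, 0, -0.01, 0], [2, -0.03, 0, 0, 0, -0.015, 0], [2, -0.04, 0, 0, 0, -0.019, 0]]
  ]
}}

```text
time_s: 10.12
tool_pos: [0.6196, 0.0356, 0.1318]
orientation: [3.092, 0.555, -0.001]
wrist_force: [-0.8, -2.0, -0.5]
opening: 0.0092
grip_force: 35.8
```

```bash
python3 nx.py 1.5 8
```

```text
s 36.4 left err -0.17 head err 0.19 head 20.4 z 131.9 tilt [ 0.0004 -0.0003] F [-0.36, -1.14, -0.42] T [-0.07, 0.0, -0.01] open 9.4
[1.461, -0.192, -0.014]
[1.501, -0.035, -0.02]
[1.5, -0.036, -0.022]
[1.498, -0.035, -0.025]
[1.494, -0.031, -0.027]
[1.489, -0.025, -0.029]
[1.488, -0.024, -0.03]
[1.488, -0.024, -0.03]
```

Call:
{"name": "send_rows", "arguments": {
  "plan": [
    [[1.5, -0.08, 0, 0, 0, -0.016, 0], [1.5, -0.04, 0, 0, 0, -0.02, 0], [1.5, -0.04, 0, 0, 0, -0.022, 0], [1.5, -0.04, 0, 0, 0, -0.025, 0], [1.5, -0.03, 0, 0, 0, -0.027, 0], [1.5, -0.03, 0, 0, 0, -0.029, 0], [1.5, -0.02, 0, 0, 0, -0.03, 0], [0, 0, 0, 0, 0, 0, 0]]
  ]
}}

```text
time_s: 10.83
tool_pos: [0.6294, 0.0401, 0.1319]
orientation: [3.034, 0.814, 0.001]
wrist_force: [1.2, -2.6, -1.8]
opening: 0.0095
grip_force: 35.8
```

```bash
python3 nx.py 2 8
```

```text
s 46.8 left err -0.17 head err 0.14 head 30.0 z 131.9 tilt [ 0.0007 -0.0003] F [-1.55, -2.39, -0.96] T [-0.35, 0.14, 0.04] open 9.4
[2.019, -0.205, -0.038]
[1.983, -0.042, -0.04]
[1.983, -0.042, -0.04]
[1.983, -0.042, -0.04]
[1.983, -0.042, -0.04]
[1.983, -0.042, -0.04]
[1.983, -0.042, -0.04]
[1.983, -0.042, -0.04]
```

A light sideways load of 2.4 N is pushing the carriage to the right, so I give way by 0.3 mm and continue round the arc.

Call:
{"name": "send_rows", "arguments": {
  "plan": [
    [[1, 0.28, 0, 0, 0, -0.02, 0], [2, -0.04, 0, 0, 0, -0.04, 0], [2, -0.04, 0, 0, 0, -0.04, 0], [2, -0.04, 0, 0, 0, -0.04, 0], [2, -0.04, 0, 0, 0, -0.04, 0], [0, 0, 0, 0, 0, 0, 0]]
  ]
}}

```text
time_s: 11.38
tool_pos: [0.6369, 0.0454, 0.132]
orientation: [2.949, 1.083, 0.001]
wrist_force: [0.9, -0.1, -1.5]
opening: 0.0091
grip_force: 35.8
```

```bash
python3 nx.py 2 8
```

```text
s 56.0 left err -0.22 head err -0.13 head 40.2 z 132.0 tilt [0.0011 0.0004] F [-0.18, -0.66, -0.22] T [-0.27, -0.05, 0.04] open 9.4
[1.954, -0.269, -0.042]
[1.983, -0.042, -0.04]
[1.983, -0.042, -0.04]
[1.983, -0.042, -0.04]
[1.983, -0.042, -0.04]
[1.983, -0.042, -0.04]
[1.983, -0.042, -0.04]
[1.983, -0.042, -0.04]
```

Call:
{"name": "send_rows", "arguments": {
  "plan": [
    [[1.5, 0.12, 0, 0, 0, -0.032, 0], [2, -0.04, 0, 0, 0, -0.04, 0], [2, -0.04, 0, 0, 0, -0.04, 0], [2, -0.04, 0, 0, 0, -0.04, 0], [2, -0.04, 0, 0, 0, -0.04, 0], [0, 0, 0, 0, 0, 0, 0]]
  ]
}}

```text
time_s: 11.93
tool_pos: [0.6435, 0.0523, 0.132]
orientation: [-2.832, -1.359, -0.002]
wrist_force: [1.1, -2.3, -1.3]
opening: 0.009
grip_force: 35.8
```

```bash
python3 nx.py 2 8
```

```text
s 65.6 left err -0.17 head err -0.18 head 51.2 z 132.0 tilt [0.0009 0.0006] F [-0.46, -2.03, -0.01] T [-0.18, -0.1, 0.03] open 9.1
[2.011, -0.216, -0.043]
[1.983, -0.042, -0.04]
[1.983, -0.042, -0.04]
[1.983, -0.042, -0.04]
[1.983, -0.042, -0.04]
[1.983, -0.042, -0.04]
[1.983, -0.042, -0.04]
[1.983, -0.042, -0.04]
```

Call:
{"name": "send_rows", "arguments": {
  "plan": [
    [[1.5, 0.3, 0, 0, 0, -0.034, 0], [2, -0.02, 0, 0, 0, -0.04, 0], [2, -0.02, 0, 0, 0, -0.04, 0], [2, -0.02, 0, 0, 0, -0.04, 0], [2, -0.02, 0, 0, 0, -0.04, 0], [0, 0, 0, 0, 0, 0, 0]]
  ]
}}

```text
time_s: 12.48
tool_pos: [0.6487, 0.0602, 0.132]
orientation: [-2.687, -1.626, -0.001]
wrist_force: [0.4, -0.2, -1.3]
opening: 0.0095
grip_force: 35.8
```

```bash
python3 nx.py 2 8
```

```text
s 75.0 left err -0.18 head err 0.13 head 62.3 z 132.0 tilt [0.0001 0.0008] F [0.27, -0.15, -0.63] T [0.04, -0.09, 0.02] open 9.1
[2.016, -0.221, -0.038]
[1.983, -0.042, -0.04]
[1.983, -0.042, -0.04]
[1.983, -0.042, -0.04]
[1.983, -0.042, -0.04]
[1.984, -0.053, -0.042]
[1.985, -0.082, -0.05]
[1.983, -0.042, -0.046]
```

Call:
{"name": "send_rows", "arguments": {
  "plan": [
    [[1.5, 0.05, 0, 0, 0, -0.03, 0], [2, -0.03, 0, 0, 0, -0.04, 0], [2, -0.03, 0, 0, 0, -0.04, 0], [2, -0.03, 0, 0, 0, -0.04, 0], [1.5, -0.03, 0, 0, 0, -0.03, 0], [0, 0, 0, 0, 0, 0, 0]]
  ]
}}

```text
time_s: 13.03
tool_pos: [0.652, 0.0682, 0.1319]
orientation: [-2.531, -1.86, -0.0]
wrist_force: [0.2, 0.4, -1.7]
opening: 0.0091
grip_force: 35.8
```

```bash
python3 nx.py 1.5 8
```

```text
s 83.7 left err -0.19 head err 0.47 head 72.6 z 131.9 tilt [-0.0002  0.0003] F [-0.03, 0.32, 0.49] T [-0.03, -0.01, 0.05] open 9.0
[1.492, -0.199, -0.022]
[1.488, -0.026, -0.031]
[1.49, -0.061, -0.039]
[1.489, -0.037, -0.036]
[1.487, -0.016, -0.034]
[1.486, -0.001, -0.031]
[1.485, 0.011, -0.029]
[1.484, 0.012, -0.026]
```

Call:
{"name": "send_rows", "arguments": {
  "plan": [
    [[1.5, 0, 0, 0, 0, -0.024, 0], [1.5, -0.03, 0, 0, 0, -0.031, 0], [1.5, -0.05, 0, 0, 0, -0.037, 0], [1.5, -0.04, 0, 0, 0, -0.036, 0], [1, -0.01, 0, 0, 0, -0.02, 0], [0, 0, 0, 0, 0, 0, 0]]
  ]
}}

```text
time_s: 13.58
tool_pos: [0.6537, 0.0748, 0.1319]
orientation: [-2.386, -2.044, -0.0]
wrist_force: [-0.5, 0.9, -1.4]
opening: 0.0093
grip_force: 35.9
```

```bash
python3 nx.py 1.5 8
```

```text
s 90.6 left err -0.35 head err 0.09 head 81.1 z 131.9 tilt [-0.0001 -0.    ] F [-0.3, 1.34, 0.65] T [-0.01, -0.09, 0.01] open 9.4
[1.514, -0.356, -0.031]
[1.485, 0.007, -0.03]
[1.484, 0.016, -0.027]
[1.483, 0.011, -0.025]
[1.483, 0.004, -0.022]
[1.483, -0.002, -0.02]
[1.483, -0.006, -0.017]
[1.485, -0.008, -0.015]
```

Call:
{"name": "send_rows", "arguments": {
  "plan": [
    [[1, -0.2, 0, 0, 0, -0.02, 0], [1.5, 0, 0, 0, 0, -0.03, 0], [1.5, 0.01, 0, 0, 0, -0.028, 0], [1, 0.01, 0, 0, 0, -0.018, 0], [0, 0, 0, 0, 0, 0, 0]]
  ]
}}

```text
time_s: 14.05
tool_pos: [0.6542, 0.0798, 0.1319]
orientation: [-2.284, -2.157, -0.0]
wrist_force: [-0.1, 0.8, -1.2]
opening: 0.009
grip_force: 35.9
```

```bash
python3 nx.py 1.5 8
```

```text
s 95.6 left err -0.21 head err 0.00 head 86.7 z 131.9 tilt [ 0.0001 -0.0001] F [-0.32, 0.53, 0.15] T [-0.03, -0.03, 0.03] open 9.4
[1.515, -0.199, -0.024]
[1.483, 0.001, -0.021]
[1.483, -0.004, -0.019]
[1.484, -0.007, -0.016]
[1.485, -0.009, -0.014]
[1.488, -0.008, -0.011]
[1.5, -0.0, -0.0]
[1.5, -0.0, 0.0]
```

Call:
{"name": "send_rows", "arguments": {
  "plan": [
    [[1.5, -0.1, 0, 0, 0, -0.023, 0], [1.5, 0, 0, 0, 0, -0.021, 0], [1.5, 0, 0, 0, 0, -0.018, 0], [1, 0, 0, 0, 0, -0.01, 0], [0, 0, 0, 0, 0, 0, 0]]
  ]
}}

```text
time_s: 14.52
tool_pos: [0.6542, 0.0854, 0.1319]
orientation: [2.205, 2.238, 0.0]
wrist_force: [0.1, -0.8, -1.9]
opening: 0.0093
grip_force: 35.9
```

```bash
python3 nx.py 1.5 8
```

```text
s 101.3 left err -0.09 head err -0.29 head 90.8 z 131.9 tilt [ 0.     -0.0001] F [-0.61, -0.09, -0.35] T [-0.02, -0.05, 0.0] open 9.4
[1.508, -0.105, -0.019]
[1.487, -0.008, -0.012]
[1.498, -0.003, -0.002]
[1.5, -0.0, 0.0]
[1.5, -0.0, 0.0]
[1.5, -0.0, 0.0]
[1.5, -0.0, 0.0]
[1.5, -0.0, 0.0]
```

Call:
{"name": "send_rows", "arguments": {
  "plan": [
    [[1.5, -0.05, 0, 0, 0, -0.017, 0], [1.5, 0, 0, 0, 0, -0.012, 0], [1.5, 0, 0, 0, 0, -0.002, 0], [1.5, 0, 0, 0, 0, 0, 0], [1.5, 0, 0, 0, 0, 0, 0], [0, 0, 0, 0, 0, 0, 0]]
  ]
}}

```text
time_s: 15.07
tool_pos: [0.6539, 0.093, 0.1319]
orientation: [-2.171, -2.271, -0.0]
wrist_force: [0.2, 0.4, -2.1]
opening: 0.0093
grip_force: 35.9
```

```bash
python3 nx.py 2 2
```

```text
s 108.9 left err -0.08 head err -0.14 head 92.6 z 131.9 tilt [ 0.     -0.0001] F [0.12, -0.31, -0.41] T [-0.02, -0.02, -0.03] open 9.6
[2.043, -0.088, -0.003]
[2.0, -0.0, 0.0]
```

Call:
{"name": "send_rows", "arguments": {
  "plan": [
    [[2, 0, 0, 0, 0, 0, 0], [2.5, 0, 0, 0, 0, 0, 0], [2.5, 0, 0, 0, 0, 0, 0], [2.5, 0, 0, 0, 0, 0, 0], [2.5, 0, 0, 0, 0, 0, 0], [2, 0, 0, 0, 0, 0, 0], [0, 0, 0, 0, 0, 0, 0]]
  ]
}}

```text
time_s: 15.7
tool_pos: [0.6533, 0.1071, 0.1319]
orientation: [-2.17, -2.271, -0.0]
wrist_force: [-0.6, 0.2, -1.8]
opening: 0.0093
grip_force: 35.9
```

```bash
python3 nx.py 2 2
```

```text
s 122.9 left err -0.11 head err -0.13 head 92.6 z 131.9 tilt [ 0.     -0.0001] F [0.3, -0.07, 0.94] T [-0.04, -0.02, 0.03] open 9.1
[1.963, -0.114, -0.002]
[2.0, 0.0, -0.0]
```

Call:
{"name": "send_rows", "arguments": {
  "plan": [
    [[2, 0, 0, 0, 0, 0, 0], [2.5, 0, 0, 0, 0, 0, 0], [2.5, 0, 0, 0, 0, 0, 0], [2.5, 0, 0, 0, 0, 0, 0], [2.5, 0, 0, 0, 0, 0, 0], [2, 0, 0, 0, 0, 0, 0], [0, 0, 0, 0, 0, 0, 0]]
  ]
}}

```text
time_s: 16.33
tool_pos: [0.6526, 0.1211, 0.1319]
orientation: [-2.17, -2.271, -0.0]
wrist_force: [1.2, -0.2, -1.3]
opening: 0.0093
grip_force: 35.9
```

```bash
python3 nx.py 2 2
```

```text
s 136.9 left err -0.15 head err -0.14 head 92.6 z 131.9 tilt [-0.     -0.0001] F [-0.65, 0.56, -0.74] T [0.0, -0.06, 0.07] open 9.2
[1.983, -0.152, -0.002]
[2.0, -0.0, 0.0]
```

Call:
{"name": "send_rows", "arguments": {
  "plan": [
    [[2, -0.1, 0, 0, 0, 0, 0], [2.5, 0, 0, 0, 0, 0, 0], [2.5, 0, 0, 0, 0, 0, 0], [2.5, 0, 0, 0, 0, 0, 0], [2.5, 0, 0, 0, 0, 0, 0], [2.5, 0, 0, 0, 0, 0, 0], [2.5, 0, 0, 0, 0, 0, 0], [2, 0, 0, 0, 0, 0, 0]]
  ]
}}

```text
time_s: 17.05
tool_pos: [0.6517, 0.1399, 0.1319]
orientation: [2.171, 2.271, -0.0]
wrist_force: [-0.1, -0.2, -1.7]
opening: 0.0094
grip_force: 35.9
```

Call:
{"name": "send_rows", "arguments": {
  "plan": [
    [[1.5, 0, 0, 0, 0, 0, 0], [1, 0, 0, 0, 0, 0, 0], [1, 0, 0, 0, 0, 0, 0], [1, 0, 0, 0, 0, 0, 0], [1, 0, 0, 0, 0, 0, 0], [0, 0, 0, 0, 0, 0, 0]]
  ]
}}

```text
time_s: 17.55
tool_pos: [0.6515, 0.1452, 0.1319]
orientation: [2.171, 2.271, -0.0]
wrist_force: [-0.8, -0.5, -1.6]
opening: 0.0092
grip_force: 35.9
```

```bash
python3 nx.py 2 1; python3 - <<'E'
from h import *
s=capture("side"); cv2.imwrite("pics/s5.png",s); crop(s,290,170,80,60,8,"pics/c5.png")
E
```

```text
s 161.2 left err -0.12 head err -0.16 head 92.6 z 131.9 tilt [-0.     -0.0001] F [-0.36, 0.23, -0.1] T [-0.0, -0.04, 0.04] open 9.4
[2.022, -0.124, -0.003]
```

View pics/c5.png

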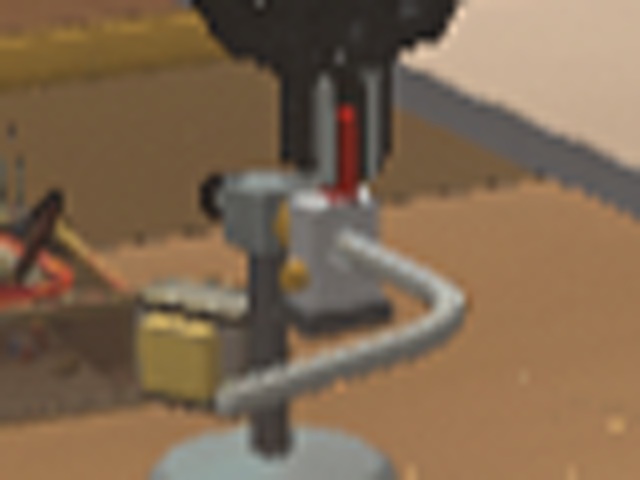

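The side view shows the upright carriage at crop (335,250), just short of the brass ring at (283,225). I'll creep the rest of the way.

Call:
{"name": "send_rows", "arguments": {
  "plan": [
    [[0.6, 0, 0, 0, 0, 0, 0], [0.6, 0, 0, 0, 0, 0, 0], [0.6, 0, 0, 0, 0, 0, 0], [0.6, 0, 0, 0, 0, 0, 0], [0.6, 0, 0, 0, 0, 0, 0], [0, 0, 0, 0, 0, 0, 0]]
  ]
}}

```text
time_s: 18.15
tool_pos: [0.6513, 0.1482, 0.1319]
orientation: [2.171, 2.271, 0.0]
wrist_force: [-0.4, -1.0, -1.7]
opening: 0.0091
grip_force: 35.9
```

```bash
python3 nx.py 2 1
```

```text
s 164.2 left err -0.14 head err -0.16 head 92.6 z 131.9 tilt [ 0.0001 -0.0001] F [-0.9, 0.85, 0.49] T [0.02, -0.06, -0.01] open 9.2
[2.009, -0.143, -0.003]
```

Call:
{"name": "send_rows", "arguments": {
  "plan": [
    [[0.5, 0, 0, 0, 0, 0, 0], [0.5, 0, 0, 0, 0, 0, 0], [0.5, 0, 0, 0, 0, 0, 0], [0, 0, 0, 0, 0, 0, 0]]
  ]
}}

```text
time_s: 18.53
tool_pos: [0.6513, 0.1497, 0.1319]
orientation: [2.171, 2.271, 0.0]
wrist_force: [-0.3, 0.2, -2.3]
opening: 0.0096
grip_force: 35.9
```

```bash
python3 nx.py 2 1
```

```text
s 165.7 left err -0.13 head err -0.16 head 92.6 z 131.9 tilt [ 0.     -0.0001] F [0.21, 0.31, 0.71] T [0.04, -0.03, 0.02] open 9.1
[1.992, -0.14, -0.003]
```

Call:
{"name": "send_rows", "arguments": {
  "plan": [
    [[0.5, 0, 0, 0, 0, 0, 0], [0.5, 0, 0, 0, 0, 0, 0], [0.5, 0, 0, 0, 0, 0, 0], [0, 0, 0, 0, 0, 0, 0]]
  ]
}}

```text
time_s: 18.92
tool_pos: [0.6512, 0.1511, 0.1319]
orientation: [2.171, 2.271, 0.0]
wrist_force: [0.7, -0.1, -2.1]
opening: 0.0094
grip_force: 35.9
```

```bash
python3 nx.py 2 1
```

```text
s 167.2 left err -0.17 head err -0.16 head 92.6 z 131.9 tilt [ 0.0001 -0.0001] F [-0.01, 0.79, 0.13] T [-0.05, -0.06, -0.0] open 9.1
[2.004, -0.172, -0.003]
```

Call:
{"name": "send_rows", "arguments": {
  "plan": [
    [[0.5, 0, 0, 0, 0, 0, 0], [0.5, 0, 0, 0, 0, 0, 0], [0.4, 0, 0, 0, 0, 0, 0], [0, 0, 0, 0, 0, 0, 0]]
  ]
}}

```text
time_s: 19.3
tool_pos: [0.6511, 0.1525, 0.1319]
orientation: [2.171, 2.271, -0.0]
wrist_force: [-0.1, -0.0, -1.5]
opening: 0.0097
grip_force: 35.9
```

```bash
python3 nx.py 2 1
```

```text
s 168.6 left err -0.17 head err -0.16 head 92.6 z 131.9 tilt [ 0.0001 -0.0001] F [-0.71, 1.0, 0.38] T [0.0, -0.07, 0.02] open 9.3
[2.032, -0.175, -0.003]
```

Call:
{"name": "send_rows", "arguments": {
  "plan": [
    [[0.4, -0.1, 0, 0, 0, 0, 0], [0.4, 0, 0, 0, 0, 0, 0], [0.4, 0, 0, 0, 0, 0, 0], [0, 0, 0, 0, 0, 0, 0]]
  ]
}}

```text
time_s: 19.68
tool_pos: [0.6511, 0.1528, 0.1319]
orientation: [2.17, 2.27, -0.002]
wrist_force: [0.5, -3.7, -0.1]
opening: 0.0088
grip_force: 35.9
```

```bash
python3 nx.py 2 1
```

```text
s 168.9 left err -0.14 head err -0.15 head 92.6 z 131.9 tilt [ 0.0002 -0.0016] F [-4.62, 0.47, 0.13] T [-0.05, 0.73, 0.04] open 9.2
[1.997, -0.143, -0.003]
```

The carriage touched the stop with 4.6 N. I ease off a little, lower it by the bore's play, and release.

Call:
{"name": "send_rows", "arguments": {
  "plan": [
    [[-0.4, 0, 0.4, 0, 0, 0, 0], [0, 0, 0.4, 0, 0, 0, 0], [0, 0, 0, 0, 0, 0, 0], [0, 0, 0, 0, 0, 0, 0.15], [0, 0, 0, 0, 0, 0, 0.2], [0, 0, 0, 0, 0, 0, 0.3], [0, 0, 0, 0, 0, 0, 0.4], [0, 0, 0, 0, 0, 0, 0.4]]
  ],
  "squeeze": 20
}}

```text
time_s: 20.4
tool_pos: [0.651, 0.1537, 0.1311]
orientation: [-2.171, -2.271, -0.001]
wrist_force: [0.4, -0.5, 0.3]
opening: 0.0342
grip_force: 0.0
```

```bash
python3 nx.py 2 1;  python3 - <<'E'
from h import *
s=capture("side"); cv2.imwrite("pics/s6.png",s); crop(s,290,170,80,60,8,"pics/c6.png")
E
```

```text
s 169.7 left err -0.04 head err -0.15 head 92.6 z 131.1 tilt [0.0001 0.0004] F [-0.12, 0.67, 1.34] T [-0.01, -0.09, -0.01] open 33.9
[1.972, -0.042, -0.003]
```

View pics/c6.png

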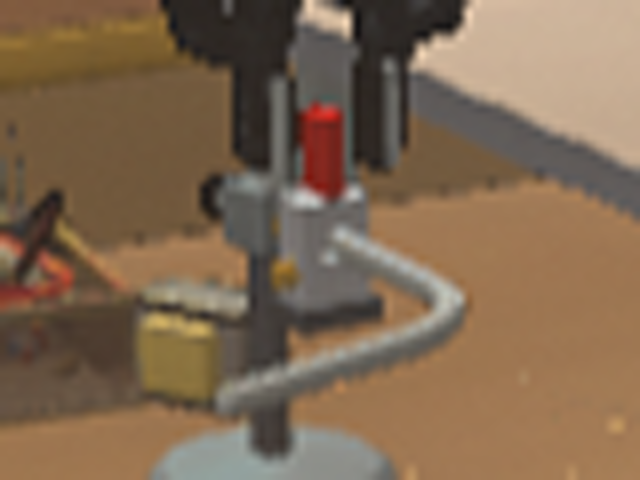

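The side view shows the carriage hanging upright against the ring at crop (325,245), with the fingers open and clear of the tab. I retreat straight up, then back.

Call:
{"name": "send_rows", "arguments": {
  "plan": [
    [[0, 0, -10, 0, 0, 0, 0.4], [0, 0, -25, 0, 0, 0, 0.4], [0, 0, -30, 0, 0, 0, 0.4], [0, 0, -30, 0, 0, 0, 0.4], [-30, 0, -10, 0, 0, 0, 0.4], [-40, 0, 0, 0, 0, 0, 0.4], [-40, 0, 0, 0, 0, 0, 0.4], [-40, 0, 0, 0, 0, 0, 0.4]]
  ]
}}

```text
time_s: 21.17
tool_pos: [0.6578, 0.0023, 0.2376]
orientation: [2.168, 2.271, 0.002]
wrist_force: [0.5, 0.4, -0.1]
opening: 0.034
grip_force: 0.0
```

Call:
{"name": "send_rows", "arguments": {
  "plan": [
    [[-40, 0, 0, 0, 0, 0, 0.4], [-40, 0, 0, 0, 0, 0, 0.4], [-40, 0, 0, 0, 0, 0, 0.4], [-20, 0, 0, 0, 0, 0, 0.4], [0, 0, 0, 0, 0, 0, 0.4], [0, 0, 0, 0, 0, 0, 0.4], [0, 0, 0, 0, 0, 0, 0.4], [0, 0, 0, 0, 0, 0, 0.4]]
  ]
}}

```text
time_s: 21.83
tool_pos: [0.6641, -0.1349, 0.2365]
orientation: [-2.169, -2.273, -0.001]
wrist_force: [0.3, 0.5, 0.6]
opening: 0.0341
grip_force: 0.0
```

```bash
python3 - <<'E'
from h import *
t=capture("top"); s=capture("side")
a=cv2.resize(t[155:235,180:290],None,fx=4,fy=4,interpolation=cv2.INTER_CUBIC)
b=cv2.resize(s[180:240,300:352],None,fx=6,fy=6,interpolation=cv2.INTER_CUBIC)
z=np.zeros((370,760,3),np.uint8); z[:320,:440]=a; z[:360,445:757]=b; cv2.imwrite("pics/c7.png",z)
print(get_state()["tool_pos"],get_state()["wrist_force"])
E
```

```text
[ 0.66412817 -0.13487417  0.23644228] [1.17799135 0.0185311  0.18057276]
```

View pics/c7.png

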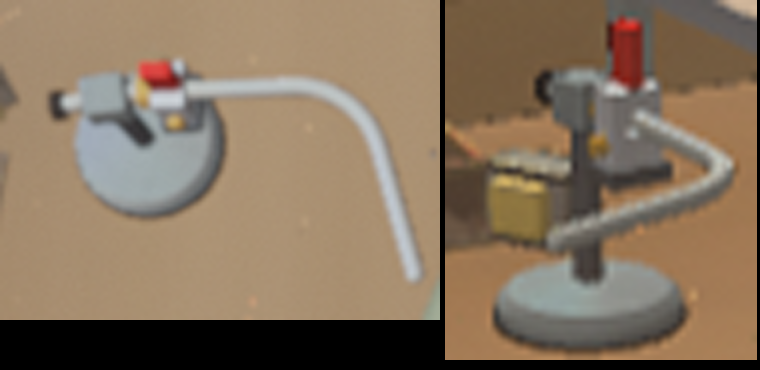

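Both views show the carriage upright against the brass ring (top crop 170,88), with the rod and stand unmoved and the gripper well away. I hand it in.

```bash
python3 -c "
from workcell import arm; print(arm.sign_off())"
```

```text
the job is handed in; nothing more can be done
None
```

The carriage is on the rod and home against the brass stop ring, released and hanging upright. The highest contact force in my readings was about 4.6 N, at the stop, and the job was handed in after about 22 s of robot time.

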